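# Hang the measuring dipper on the flour canister

### The job

Hang the steel measuring dipper by its own hook over the rim of the open white canister with the blue rim, so that its cup hangs inside the canister and the tip of the hook is outside, and let go of it. Leave both canisters standing where they are; do not use the green one.

Things in the scene. Friction and masses are not known exactly. Their poses are not given: they have to be found in the camera images.
- dipper: Steel measuring dipper, about 160 g, 180 mm tall, standing on its cup (58 mm wide, 45 high). Origin: centre of the cup's underside; z up; hook on the -x side. Flat stem 20 mm wide in y, x = -29 to -32 mm, from cup to grip. Brown wooden grip on top, to grasp from above with fingers closing along y: centre x = -30.5 mm, 18 mm thick in x, 24 wide in y, z = 110 to 180 mm.
- hook_tip (a point): Lower end of the outer leg of the dipper's strap hook, at (-61.5, 0, 59) mm in the dipper's frame, same axes. The hook is 20 mm wide; its flat top, whose underside rests on the rim, has that underside at z = 90 mm; the free gap for the rim is 28 mm, x = -32 to -60 mm, its middle at x = -46 mm.
- white_canister: Open, empty, round white canister with a blue rolled rim, loose, 1.2 kg. 124 mm outer diameter, 120 mm high, wall 4 mm; rim bead 7 mm thick on a circle of 60 mm radius; inner floor 4 mm up. Origin: centre of its underside; z up along its axis. Any place on the rim will do; a dipper hung on it clears the floor.
- green_canister: Open, empty green round canister with a dark rim, same sizes and frame as the white one; not to be used. The two change places from start to start.
Not all that is in view belongs to the job. Several things have the shape of the white_canister; the one meant has the colours described above.

How it is judged:
At the end, for the whole second after the job is handed in: Dipper hangs at rest on the white canister: hook tip over 60 mm from its axis and 72 to 108 mm above its underside, cup underside within 50 mm of the axis, dipper leaning under 0.40 rad, canister under 0.10 rad (z of hook_tip in the frame of white_canister between 0.072 and 0.108 m and horizontal distance between hook_tip and white_canister above 0.06 m and horizontal distance between dipper and white_canister below 0.05 m and angle between dipper's own z axis and vertical below 0.4 rad and angle between white_canister's own z axis and vertical below 0.1 rad and linear speed of dipper below 0.02 m/s and angular speed of dipper below 0.2 rad/s); the robot touches nothing.
It fails at once if the white canister is shoved more than 40 mm or tipped (distance of white_canister from where it was at the start of the episode above 0.04 m or angle between white_canister's own z axis and vertical above 0.35 rad).
It fails at once if the green canister is shoved more than 40 mm or tipped (distance of green_canister from where it was at the start of the episode above 0.04 m or angle between green_canister's own z axis and vertical above 0.35 rad).
It also fails if it takes over 35 s, if anything falls off the work surface, if the arm or the gripper's body presses on something with over 40 N, if the wrist force passes 120 N, or if a joint passes its speed limit or range.

### The arm

A 6-joint arm with a two-finger parallel gripper is mounted at the origin on a cart in front of the work surface, level with it; the furniture and walls round the work are solid. World frame = base frame: x ahead of the robot, y to its left, z up, the work surface at z = 0. Lengths are in m, angles in rad, forces in N, time in s.
With the tool pointing down it reaches from about 0.275 to 0.75 m from the base axis. Payload 10.2 kg.
Tool frame: the origin (TCP) lies midway between the tips of the shut fingers; the grasp point (between the pads) lies 19 mm behind it (env.hold_point_z is the distance from the TCP to the grasp point, in m); z points along the fingers, y is the line along which they close (so a half turn about z gives the same grasp; the last joint's range is limited). The gripper opens to 85 mm and grips with 20 to 120 N. Pads are 22 mm wide; open, the fingers measure 114 mm over their backs; the gripper's body (76 mm by 85 mm) begins 54 mm behind the grasp point. The pads swing forward as they close: fully open they stand 13 mm farther back than shut.
Start: joints at [0.941, 0.313, 1.498, -0, 1.331, -0.223], TCP at [0.208, 0.482, 0.231] pointing down, gripper open.
Joint ranges: [-2.94, 2.94], [-0.97, 2.17], [0.19, 2.56], [-1.23, 4.37], [0.02, 3.11], [-2.88, 2.88]. Speed limits (rad/s): [2.39, 2.39, 3.01, 3.14, 3.14, 3.14].

### API

Orientations are given as a unit quaternion [x, y, z, w].
In Python, from bench import env, kinematics, monitor, eyes, job gives the robot as it stands. The module is installed in compiled form; this text tells all that it offers. Calls block until the motion is done:
- env.reach(position, orientation): joint-space move of the TCP to a pose.
- env.movel(position, velocity=0.15, frame=None, guard=None): straight line of the TCP; frame=None keeps the orientation; velocity is the mean speed in m/s. With guard (N) it stops when the force on the tool has changed by that much, and returns True; else False.
- env.set_joints(angles): joint-space move.
- env.release() and env.close_gripper(effort=None): open the fingers fully, or close them until they stop; effort is the grip in N (None keeps the last).
- env.hold(seconds).
- kinematics.ik(position, orientation): joint angles nearest the present ones, or None.
- monitor.sense(): the state.
- eyes.grab_frame(name): name is "scene" or "top" or "wrist"; returns a dict with "frame" (420x560x3 uint8, red, green, blue), "mtx" (3x3 intrinsics, pixels), "view" (4x4, takes a point from world to camera coordinates). Camera axes: x right, y down, z forward; pixel columns grow to the right and rows downward; lengths in m; the calibration is good to about 2 mm. The wrist camera is an equidistant fisheye: a pixel r from the principal point sees the ray r / f radians off the axis. A picture is of the moment at which its call begins. There is no depth.
A pose or a line that the arm cannot do raises env.MotionError and nothing moves.
- job.hand_in(): hands the job in; it is judged then, once.
The state is a dict: "clock": time; "joints": joint angles; "qvel": joint speeds; "joint_efforts": joint torques, N m; "position": TCP position; "ee_rot": TCP orientation; "contact_force": force on the tool from outside, world axes, zero at the start; "ft_torque": the same for the moment, N m; "finger_gap": opening from 0.0 (shut) to 1.0 (fully open); "gripper_force": force on a finger pad.
Only numpy, scipy, OpenCV 4.12 (cv2) and the standard library are available. Lean on these libraries where they do the work, as an engineer would, in place of code of your own. Each camera call takes 0.05 s, during which the arm holds its last target. There are 200 camera calls.

## Working session

There is one attempt and no reset: what is moved stays moved. The work goes in short steps, each a Python script; the robot and the scene stay as the last script left them, time stands still between calls to the robot, and variables do not carry over. Pictures are saved under pics/ and viewed, at most 10 in all, crops included, and the job is handed in when it is done.

```bash
mkdir -p pics
python3 - <<'E'
from bench import env, kinematics, monitor, eyes, job
import cv2, numpy as np
np.set_printoptions(precision=4,suppress=True)
for n in ["scene","top"]:
    d=eyes.grab_frame(n)
    cv2.imwrite(f"pics/{n}1.png",cv2.resize(d["frame"][:,:,::-1],(800,600),interpolation=cv2.INTER_CUBIC))
    np.savez(f"{n}1.npz",**d); print(n,d["mtx"],d["view"])
s=monitor.sense();print(s["clock"],s["ee_rot"])
E
```

```text
scene [[460.9929   0.     273.3517]
 [  0.     460.9929 215.0763]
 [  0.       0.       1.    ]] [[ 0.826  -0.5634  0.0178 -0.3703]
 [-0.2518 -0.397  -0.8826  0.259 ]
 [ 0.5043  0.7245 -0.4698  0.4912]
 [ 0.      0.      0.      1.    ]]
top [[458.4104   0.     283.2229]
 [  0.     458.4104 213.4376]
 [  0.       0.       1.    ]] [[-0.0279 -0.9995 -0.0172  0.1843]
 [-0.9809  0.0307 -0.1923  0.5531]
 [ 0.1927  0.0115 -0.9812  0.8057]
 [ 0.      0.      0.      1.    ]]
0.1 [ 0.202   0.9794 -0.0005 -0.0002]
```

View pics/scene1.png

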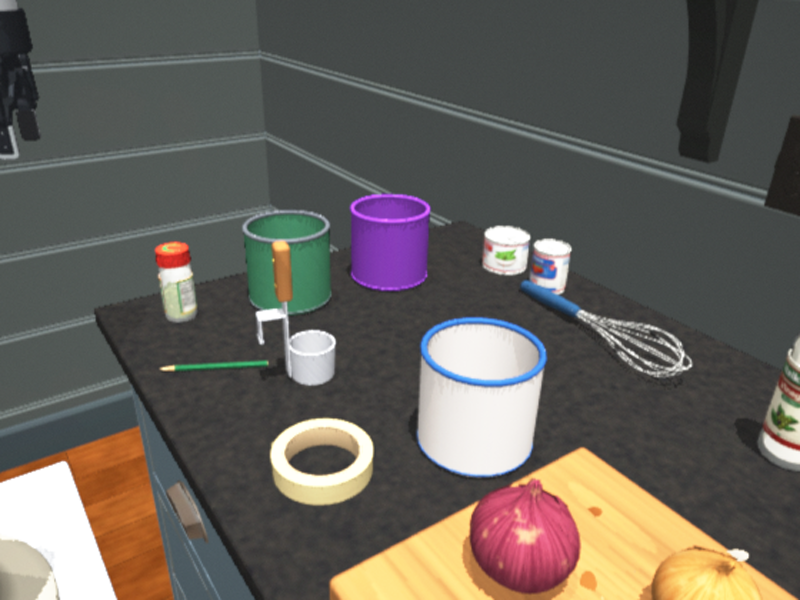

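View pics/top1.png

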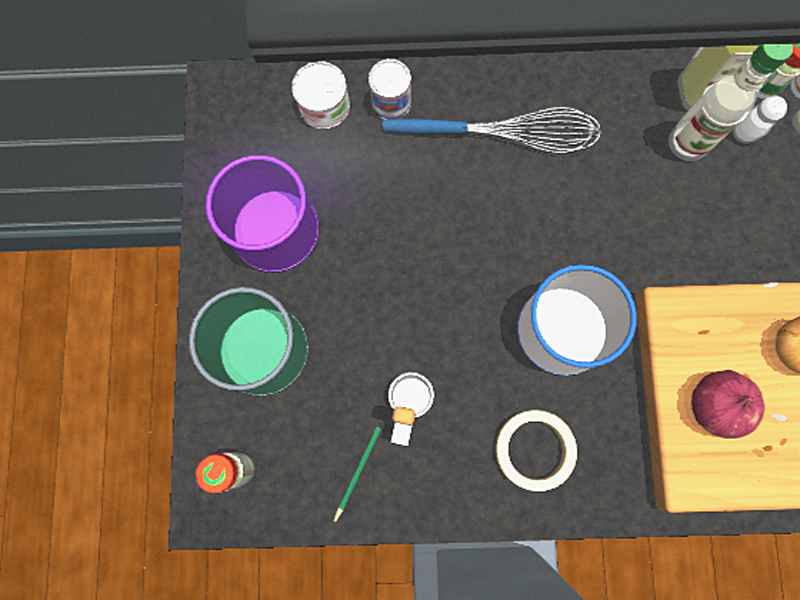

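Scene: the dipper stands at about (290,310) with its hook to the left, and the white/blue canister is at (480,395). Top: the white rim is centred near (583,316), the dipper cup is at (411,395), the grip at (403,415) and the hook at (401,435). Next I'll enlarge the dipper and compute rough positions.

```bash
cat > h.py <<'E'
from bench import env, kinematics, monitor, eyes, job
import cv2, numpy as np
from scipy.spatial.transform import Rotation as R
np.set_printoptions(precision=4,suppress=True)
def onplane(d,uv,z):
    "world point at height z seen at pixel uv (native pixels)"
    V=d["view"]; r=V[:3,:3].T@np.linalg.solve(d["mtx"],[*uv,1]); c=-V[:3,:3].T@V[:3,3]
    return c+r*(z-c[2])/r[2]
def down(th):
    "tool pointing down, tool y along world direction th"
    y=np.array([np.cos(th),np.sin(th),0]); z=np.array([0,0,-1.]); return R.from_matrix(np.c_[np.cross(y,z),y,z]).as_quat()
E
python3 - <<'E'
from h import *
T=dict(np.load("top1.npz"));S=dict(np.load("scene1.npz"))
k=.7
for n,p,z in [("white",(583.5,316),.12),("cup",(411,395),.045),("grip",(403.5,415),.18),("hook",(401,434),.092)]:
    print(n,onplane(T,np.array(p)*k,z))
print("S white",onplane(S,np.array((483,352))*k,.12),"cup",onplane(S,np.array((312,345))*k,.045),"grip",onplane(S,np.array((281,246))*k,.18))
# blue rim ellipse
f=T["frame"]; h=cv2.cvtColor(f,cv2.COLOR_RGB2HSV); m=cv2.inRange(h,(100,120,80),(125,255,255)); m[:180]=0
pts=cv2.findNonZero(m); hull=cv2.convexHull(pts); e=cv2.fitEllipse(hull);print(e,onplane(T,e[0],.12))
a=cv2.resize(T["frame"][250:325,245:345],(800,600),interpolation=cv2.INTER_CUBIC)[:,:,::-1]
cv2.imwrite("pics/crop1.png",a)
E
```

```text
white [ 0.5252 -0.0478  0.12  ]
cup [0.4411 0.1631 0.045 ]
grip [0.4121 0.171  0.18  ]
hook [0.3919 0.1763 0.092 ]
S white [ 0.5191 -0.0559  0.12  ] cup [0.4387 0.1578 0.045 ] grip [0.4091 0.1643 0.18  ]
((403.4960632324219, 224.08193969726562), (74.40179443359375, 85.49420166015625), 63.1634635925293) [ 0.5205 -0.039   0.12  ]
```

View pics/crop1.png

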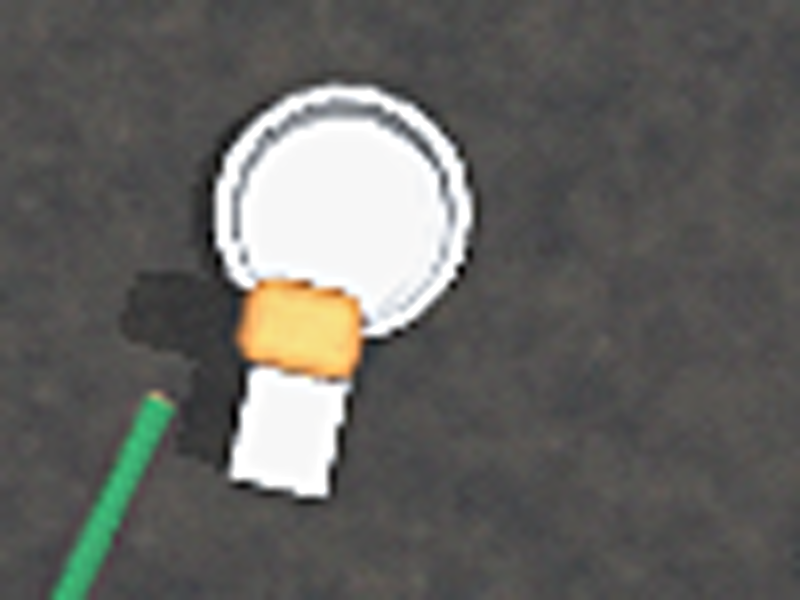

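Crop: cup centre (343,212), grip top (301,329), hook-end corners (232,482) and (328,495). I'll get the yaw from the hook edges and then grasp.

Run:
```python
from h import *
T=dict(np.load("top1.npz"))
c=lambda x,y,z:onplane(T,(245+x/8,250+y/8),z)
cup=c(343,212,.045);grip=c(301,329,.18);hk=c(280,488.5,.092);a=c(232,482,.092);b=c(328,495,.092)
print(cup,grip,hk); e=a-b; yaw=np.arctan2(-e[0],e[1]); print("yaw edge",yaw)
d=cup-hk; print("yaw line",np.arctan2(d[1],d[0]), np.linalg.norm(d))
for n,p,q in[("L",(247,370),(232,482)),("R",(350,380),(328,495))]:
    v=c(*p,.092)-c(*q,.092);print(n,np.arctan2(v[1],v[0]))
for th in(np.pi/2-.2,-np.pi/2-.2):
    for p in ([.4105,.168,.131],[.4105,.168,.29],[.49,-.045,.29]): print(kinematics.ik(p,down(th)))
```

```text
[0.4411 0.1627 0.045 ] [0.4112 0.1708 0.18  ] [0.3797 0.1778 0.092 ]
yaw edge -0.15922703353763815
yaw line -0.2407557567050815 0.0787910860121387
L -0.16014641742625663
R -0.22217650910398684
[ 0.1232  0.2507  1.8674 -0.      1.0234 -1.2476]
[ 0.1232  0.0904  1.6179 -0.      1.4333 -1.2476]
[-0.3302  0.202   1.4879 -0.      1.4516 -1.701 ]
[ 0.1232  0.2507  1.8674 -0.      1.0234  1.894 ]
[ 0.1232  0.0904  1.6179 -0.      1.4333  1.894 ]
[-0.3302  0.202   1.4879 -0.      1.4516  1.4406]
```

Run:
```python
from h import *
q=down(np.pi/2-.2)
env.reach([.4105,.167,.28],q)
w=eyes.grab_frame("wrist"); print(env.movel([.4105,.167,.131],velocity=.15,guard=8))
env.close_gripper(effort=50)
s=monitor.sense();print(s["clock"],s["finger_gap"],s["gripper_force"],s["position"],s["contact_force"])
env.movel([.4105,.167,.30],velocity=.15)
s=monitor.sense();print(s["clock"],s["finger_gap"],s["gripper_force"],s["contact_force"])
# hover: dipper origin 14+5 mm... rim at x=-42 in gap -> grip centre 11.5 mm inside rim circle
C=np.array([.522,-.052]); u=np.array([np.cos(-.2),np.sin(-.2)])
g=C-u*(.060-.0115); print(g)
env.movel([*g,.30],velocity=.2,frame=q)
for n in ["scene","top"]:
    d=eyes.grab_frame(n); np.savez(f"{n}2.npz",**d)
    cv2.imwrite(f"pics/{n}2.png",cv2.resize(d["frame"][:,:,::-1],(800,600),interpolation=cv2.INTER_CUBIC))
print(monitor.sense()["clock"])
```

```text
False
3.2833 0.2744996324544337 51.20271921157837 [0.4105 0.1671 0.1311] [-1.3024  1.4567  1.7906]
4.5583 0.2738121471182224 50.8392208814621 [-0.8012  0.8932 -1.9223]
[ 0.4745 -0.0424]
5.9
```

View pics/scene2.png

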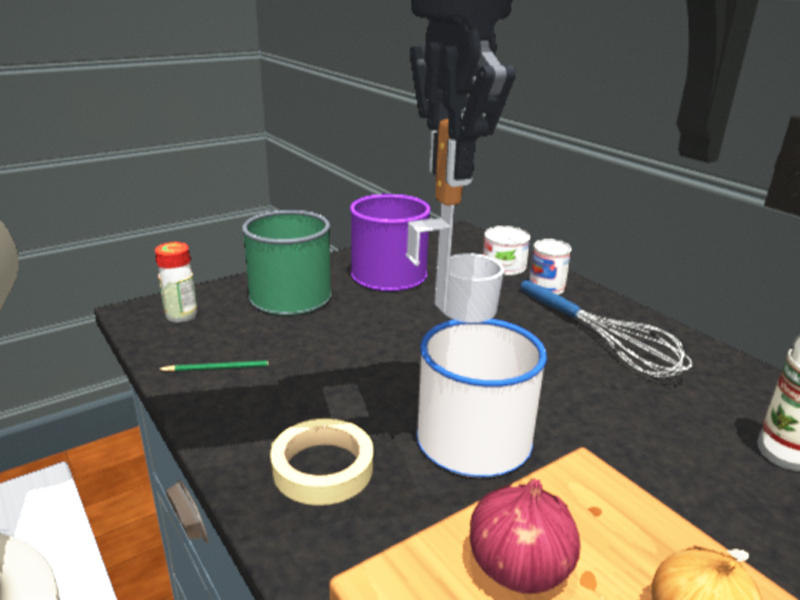

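View pics/top2.png

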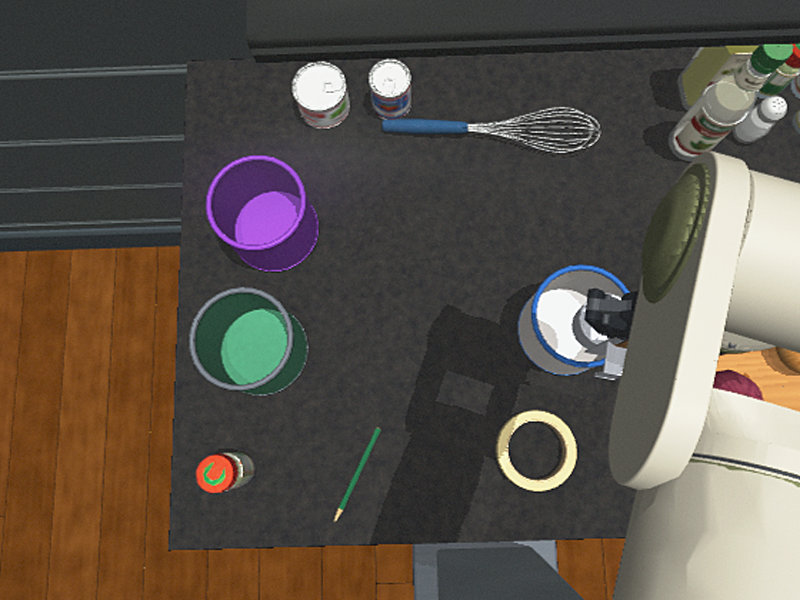

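Scene2: the dipper is held above the canister, with the hook tip near (412,263), the cup rim centre near (474,270) and the grip bottom near (449,202). I'll check these against the expected pose and the rim.

Run:
```python
from h import *
S=dict(np.load("scene2.npz"));T=dict(np.load("top2.npz"))
p=monitor.sense()["position"];print(p)
Rz=R.from_euler("z",-.2).as_matrix(); o=np.array([p[0],p[1],.169])-Rz@[-.0305,0,0]
def pr(d,X):
    c=d["view"][:3,:3]@X+d["view"][:3,3]; u=d["mtx"]@c; return u[:2]/u[2]
for n,v in dict(tip=(-.0615,0,.059),hooktopL=(-.0635,.01,.0925),hooktopR=(-.0635,-.01,.0925),cuprim=(0,0,.045),gripbot=(-.0305,0,.11),cupbot=(0,0,0)).items():
    print(n,pr(S,o+Rz@np.array(v))/.7,pr(T,o+Rz@np.array(v))/.7)
for C in([.522,-.052],[.525,-.048]):
  for d in (S,T):
    print([pr(d,np.array([C[0]+.0635*np.cos(a),C[1]+.0635*np.sin(a),.1165]))/.7 for a in np.arange(4)*np.pi/2])
cs=cv2.resize(S["frame"][140:290,280:400],(480,600),interpolation=cv2.INTER_CUBIC); ct=cv2.resize(T["frame"][170:270,350:450][:, :80],(320,400),interpolation=cv2.INTER_CUBIC)
o=np.zeros((600,800,3),np.uint8);o[:,:480]=cs;o[:400,480:]=ct
cv2.imwrite("pics/crop2.png",o[:,:,::-1])
```

```text
[ 0.4743 -0.0416  0.3001]
tip [413.5795 262.0908] [604.2676 376.2821]
hooktopL [408.0321 222.855 ] [603.4562 373.6129]
hooktopR [417.7057 230.773 ] [624.1374 377.1288]
cuprim [473.3886 266.3643] [607.1879 319.9535]
gripbot [448.2131 202.9489] [623.1129 339.5131]
cupbot [469.7781 309.1495] [595.7318 326.7452]
[array([527.8284, 335.1758]), array([443.0521, 326.0444]), array([432.129 , 371.4394]), array([527.3966, 382.7581])]
[array([582.2315, 268.0458]), array([533.8037, 320.6128]), array([590.7842, 371.5887]), array([639.1773, 317.4177])]
[array([527.1727, 332.7898]), array([442.9342, 323.7618]), array([432.0726, 368.5605]), array([526.6615, 379.7337])]
[array([578.7702, 265.7782]), array([530.3304, 318.2709]), array([587.2074, 369.167 ]), array([635.6143, 315.074 ])]
```

View pics/crop2.png

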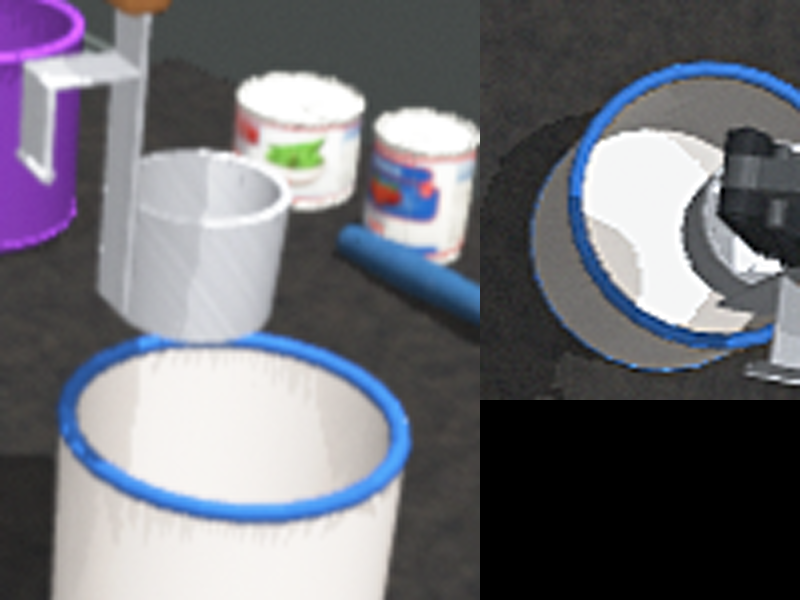

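Run:
```python
from h import *
from scipy.optimize import least_squares
S=dict(np.load("scene2.npz"));T=dict(np.load("top2.npz"))
a=np.linspace(0,2*np.pi,200)
def ext(d,C):
    P=[]
    for z,r in((.1165,.0635),(.12,.060),(.119,.0625)):
        P.append(np.c_[C[0]+r*np.cos(a),C[1]+r*np.sin(a),z+0*a])
    c=np.vstack(P)@d["view"][:3,:3].T+d["view"][:3,3]; u=c@d["mtx"].T; u=u[:,:2]/u[:,2:]
    return np.r_[u.min(0),u.max(0)]
mS=np.array([295,223.75,383,270.5]); mT=np.array([372.5,185.5,636*.7,256.75])
for w in((1,0),(0,1),(1,1)):
    r=least_squares(lambda C:np.r_[w[0]*(ext(S,C)-mS),w[1]*(ext(T,C)-mT)],[.522,-.05],diff_step=1e-3); print(w,r.x,r.fun)
```

```text
(1, 0) [ 0.5253 -0.0503] [-0.4693 -0.7725  0.4645  0.422  -0.      0.      0.      0.    ]
(0, 1) [ 0.5269 -0.0494] [ 0.     -0.      0.     -0.     -0.6084 -0.5691  0.6026  0.5167]
(1, 1) [ 0.5264 -0.0495] [-0.211  -1.1454  0.5821 -0.1027 -0.4987 -0.2493  0.7234  0.8571]
```

The two views agree on the canister at (0.526, -0.050). Now I'll lower the dipper with a guard, release and look.

Run:
```python
from h import *
g=[.4785,-.0404]
env.movel([*g,.30],velocity=.05)
print(env.movel([*g,.172],velocity=.12,guard=6), monitor.sense()["position"])
print(env.movel([*g,.158],velocity=.02,guard=3))
s=monitor.sense();print(s["clock"],s["position"],s["contact_force"])
for n in ["scene"]:
    d=eyes.grab_frame(n)
    cv2.imwrite("pics/low.png",cv2.resize(d["frame"][90:360,230:430][:,:,::-1],None,fx=2.2,fy=2.2,interpolation=cv2.INTER_CUBIC))
```

```text
False [ 0.4788 -0.0405  0.1726]
True
7.9417 [ 0.4785 -0.0404  0.1605] [-0.5314  0.4944  4.3763]
```

View pics/low.png

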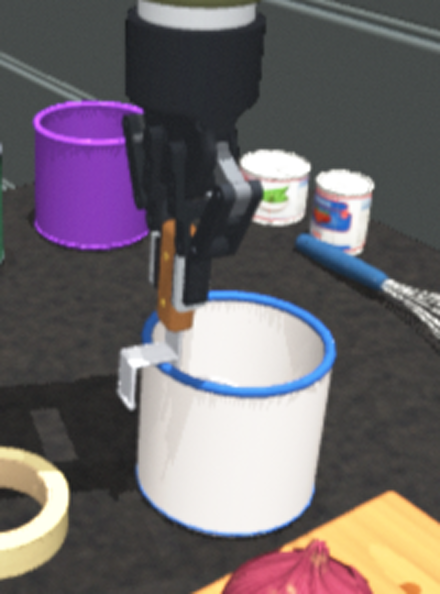

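The hook top rests on the rim at about (160,352), with the tip outside at (127,405) and the cup inside. Contact came at TCP z 0.1605, as expected. Releasing.

Run:
```python
from h import *
env.release(); env.hold(.3)
p=monitor.sense()["position"]
env.movel([p[0],p[1],.33],velocity=.15)
env.hold(1)
s=monitor.sense();print(s["clock"],s["finger_gap"],s["contact_force"])
d=eyes.grab_frame("scene")
cv2.imwrite("pics/end.png",cv2.resize(d["frame"][90:360,230:430][:,:,::-1],None,fx=2.2,fy=2.2,interpolation=cv2.INTER_CUBIC))
```

```text
11.2 1.0033694099952428 [-0.0246  0.2217  0.4416]
```

View pics/end.png

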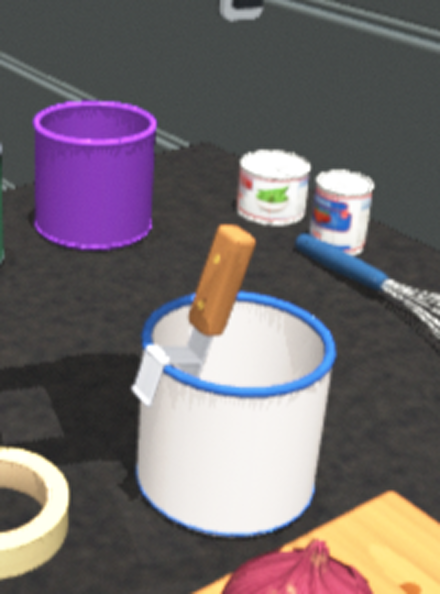

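The dipper is free and hangs inside with the hook tip outside, but leaning: grip top (237,232), grip bottom (206,330), tip (147,400). I'll fit the lean before handing in.

Run:
```python
from h import *
from scipy.optimize import least_squares
d=eyes.grab_frame("scene");V=d["view"]
L=np.array([[-.0305,0,.18],[-.0305,0,.11],[-.0615,0,.059],[-.063,.01,.0925],[-.063,-.01,.0925]])
m=np.array([[237,232],[206,330],[146,400],[150,345],[168,357]])/2.2+[230,90]
def world(q,L): return R.from_euler("ZY",q[3:]).apply(L)+q[:3]
def res(q):
    c=world(q,L)@V[:3,:3].T+V[:3,3]; u=c@d["mtx"].T
    return np.r_[(u[:,:2]/u[:,2:]-m).ravel(), (q[4:]-.25)*.1,(q[3]+.2)*3]
r=least_squares(res,[.51,-.047,.03,-.2,.25],x_scale=[.01,.01,.01,.1,.1]);q=r.x
t=world(q,L[2:3])[0]; C=[.526,-.05]
print(q,r.fun); print("tip",t,np.hypot(*(t[:2]-C)),"cup",np.hypot(*(q[:2]-C)))
```

```text
[ 0.5097 -0.0294  0.0057 -0.0543  0.3016] [ 0.4271 -0.2043 -0.5915 -0.3778  0.0274 -1.0587  0.199   0.2582 -0.0757
  1.3472  0.0052  0.4372]
tip [ 0.4686 -0.0272  0.0803] 0.0618177951991645 cup 0.026278968672853394
```

```bash
python3 -c "
from h import *
print(monitor.sense()['clock'],job.hand_in())"
```

```text
the job is handed in; nothing more can be done
11.3 None
```

The dipper hangs free by its hook on the white canister's blue rim, cup inside and hook tip outside, leaning an estimated 0.3 rad (limit 0.40); I handed the job in at 11.3 s, and no verdict was returned.

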